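# Examine a record cylinder's rim under a loupe

## Task

Stand the bare black record cylinder upright over the tapered peg of the examining stand, fully down on its foot, and let go of it. Then pick up the loupe and hold it level, centred over the cylinder's upper rim with the lens at the height marked by the gauge's pointer, touching neither cylinder nor stand; finish while still holding it there, steady. Keep the cylinder from tipping over, and leave the pointer's setting and the other things on the bench undisturbed.

Things in the scene. Friction and masses are not known exactly. Their poses are not given: they have to be found in the camera images.
- record: the record cylinder: an upright bare black tube, (sizes here and below in mm) outside diameter 56, bore 44, height 106, 90 to 180 g, open at both ends, standing loose on the bench. Origin: centre of its lower end, z up along its axis
- record_top (a point): centre of the record cylinder's upper end, 106 above its origin
- loupe: the loupe (reading lens), 90 to 145 g, loose, lying flat on the bench: a black straight bar handle 115 long, 16 wide, 18 high, with a round steel-rimmed glass lens at one end (rim 60 across, 14 high). Origin: underside of the handle at mid-length; x runs along the handle towards the lens, z up when level. The handle spans x = -57 to +57; grip it across its 16 mm width, near the origin
- loupe_lens (a point): centre of the loupe's lens: 90 along x from the loupe's origin and 7 above its underside
- stand: the examining stand, fixed to the bench: a round grey foot 90 across and 12 thick, from whose middle rises a tapered aluminium peg (38 across for its first 6, narrowing to 22 at its top, 24 above the foot). Behind it, 135 along the stand's x, a steel gauge post 10 across rises to 258 above the bench. Origin: on the bench under the peg's axis; z up, x towards the post
- stand_seat (a point): centre of the upper face of the stand's foot, 12 above the bench: the record cylinder's lower end sits here, its bore round the peg (3 mm of play all round)
- gauge_tip (a point): tip of the height gauge's pointer: a thin steel finger 4 thick, on a friction-held collar on the post, pointing horizontally from the post towards the peg and ending 85 short of the peg's axis. Its mid-thickness marks the height for the lens centre, set anywhere from 160 to 220 above the bench. The clamped collar yields to a push over about 6 N
- canister_a: bystander: closed brown cardboard canister, 65 across, 115 high, origin at its underside
- canister_b: bystander: another such closed canister
- canister_open: bystander: empty cardboard canister without lid, 64 across, 100 high, origin at its underside
- canister_lid: bystander: a loose canister lid, disc 67 across, 22 high, origin at its underside
- dust_brush: bystander: wooden dust brush 150 long, lying flat
- tape_roll: bystander: roll of tape 90 across, 24 high, lying flat
- price_cards: bystander: stack of blank cards 76 by 100, 12 high, origin at its underside
Not all that is in view belongs to the job. Leave any orange or pink look-alike of the loupe alone.

How it is judged:
By the outcome, as a careful person would: the job done as asked, in the order asked, and still so for the second after the job is handed in, while the arm keeps its last pose, push and grip.
It also fails if it takes over 54 s, if anything falls off the work surface, if the arm or the gripper's body presses on something with over 40 N, if the wrist force passes 120 N, or if a joint passes its speed limit or range.

## Robot

A 6-joint arm with a two-finger parallel gripper is mounted at the origin on the work surface. World frame = base frame: x ahead of the robot, y to its left, z up, the work surface at z = 0. Lengths are in m, angles in rad, forces in N, time in s.
With the tool pointing down it reaches from about 0.4 to 0.825 m from the base axis. Payload 7 kg.
Tool frame: the origin (TCP) lies between the finger pads; the fingertips stand 8 mm ahead of it and the grasp point (between the pads) lies 11 mm behind it; x points along the fingers, y is the direction in which the jaws open and shut, and the axes are right-handed (so a half turn about x gives the same grasp; the last joint's range is limited). The gripper opens to 88 mm and grips with 3 to 60 N. Pads are 19 mm wide; open, the fingers measure 130 mm over their backs; the gripper's body (78 mm by 193 mm) begins 47 mm behind the grasp point.
Start: joints at [1.512, 0.359, 0.012, 0, -1.224, -0.288], TCP at [0.229, 0.635, 0.235] pointing down, gripper open.
Joint ranges: [-3.07, 3.07], [-1.43, 2.12], [-1.02, 1.25], [-3.03, 1.67], [-3.05, -0], [-3.03, 3.03]. Speed limits (rad/s): [2.39, 2.39, 3.01, 3.14, 3.14, 3.14].

## Interface

Orientations are given as a 3x3 rotation matrix whose columns are the frame's x, y, z axes.
In Python, from plant import bot gives the robot as it stands. The module is installed in compiled form; this text tells all that it offers.
- The arm moves only by the tool drive_tool, never from a script. Its argument "series" is one flat list of numbers, 7 for each row, row after row: the shift along the tool's x, y, z in m, then the turn, a rotation vector about the tool's x, y, z in degrees, then the finger opening in m, from 0 to 0.0876. In form: [x, y, z, ax, ay, az, jaw, x, y, z, ax, ay, az, jaw, ...]. A call has 1 to 12 rows; each row shifts and turns the pose as measured when the row begins, along the tool's axes as they then stand; what a row does not reach is not made up. A row lasts 1/8 s, in which the tool goes at most 62.5 mm and 10.7 degrees, less where a joint would pass 70% of its speed; a pose out of reach is approached as far as the arm can. A call with a gripper value outside its range is refused whole. The fingers move at their own pace and stop on an object; the grip force is fixed at half the most. Time passes only in rows, so rows that do not move let the fingers close. It gives the time, the measured TCP pose, the force and the opening at its end, in the units of the state.
- bot.state(): the state, without advancing time (a new reading comes with each control period).
- bot.camera(name): name is "scene" or "side" or "wrist"; returns a dict with "img" (400x640x3 uint8, blue, green, red), "fx", "fy", "cx", "cy" (pixels), "R" (3x3) and "t" (3): a world point X has camera coordinates R X + t. Camera axes: x right, y down, z forward; pixel columns grow to the right and rows downward; lengths in m; the calibration is good to about 2 mm. A picture is of the moment at which its call begins. There is no depth.
- bot.finish_job(): hands the job in, once; it reports no verdict.
The state is a dict: "t": time; "joint_positions": joint angles; "qvel": joint speeds; "tau": joint torques, N m; "tool_pos": TCP position; "tool_rot": TCP orientation; "force": force on the tool from outside, world axes, zero at the start; "moment": the same for the moment, N m; "finger_gap": finger opening in m.
Only numpy, scipy, OpenCV 4.12 (cv2) and the standard library are available. Lean on these libraries where they do the work, as an engineer would, in place of code of your own. Each camera call takes 0.05 s, during which the arm holds its last target.

## Working session

There is one attempt and no reset: what is moved stays moved. The work goes in short steps, Python scripts to look and compute and a tool call to move; the robot and the scene stay as the last step left them, time stands still between calls to the robot, and variables do not carry over. Pictures are saved under pics/ and viewed, and the job is handed in when it is done.

Besides the shell and the picture viewer there is one more tool, called after "Call:" as name(argument=value, ...) on one line, values as JSON. drive_tool: Moves the arm, as the interface text tells. Its arguments: {"type":"object","properties":{"series":{"type":"array","items":{"type":"number"}}},"required":["series"]}

```bash
mkdir -p pics; cat > h.py <<'E'
import numpy as np,cv2
from plant import bot
def cam(n,f=None):
    c=bot.camera(n)
    if f: cv2.imwrite('pics/'+f,c['img'])
    np.savez('cam_%s.npz'%n,**{k:c[k] for k in c})
    return c
def load(n): return dict(np.load('cam_%s.npz'%n))
def ray(c,u,v,z):
    R=np.array(c['R']);t=np.array(c['t']);o=-R.T@t
    d=R.T@np.array([(u-c['cx'])/c['fx'],(v-c['cy'])/c['fy'],1])
    return o+d*(z-o[2])/d[2]
def proj(c,X):
    p=np.array(c['R'])@np.array(X)+np.array(c['t']);return np.array([c['fx']*p[0]/p[2]+c['cx'],c['fy']*p[1]/p[2]+c['cy']])
E
python3 - <<'E'
from h import *
np.set_printoptions(precision=3,suppress=True)
s=bot.state();print(s)
for n in ["scene","side","wrist"]:
    c=cam(n,n+'0.png');print(n,-np.array(c['R']).T@c['t'],c['R'][2],c['fx'])
E
```

```text
{'t': 0.0, 'joint_positions': array([ 1.512,  0.359,  0.011, -0.   , -1.224, -0.288]), 'qvel': array([ 0.001,  0.   ,  0.003, -0.001, -0.001, -0.   ]), 'tau': array([  0.   , -58.271,  29.306,   6.997,   0.007,  -0.   ]), 'tool_pos': array([0.229, 0.634, 0.234]), 'tool_rot': array([[-0.   , -0.34 , -0.94 ],
       [-0.002, -0.94 ,  0.34 ],
       [-1.   ,  0.002, -0.   ]]), 'force': array([-0.22 , -0.699, -0.246]), 'moment': array([ 0.006,  0.036, -0.019]), 'finger_gap': 0.08754495611620489}
scene [1.469 0.783 1.017] [-0.621 -0.524 -0.583] 471.686075028866
side [ 0.269 -0.993  0.803] [ 0.22   0.812 -0.54 ] 438.5053106485614
wrist [0.297 0.611 0.382] [-0.253  0.089 -0.963] 338.1508300483813
```

View pics/scene0.png

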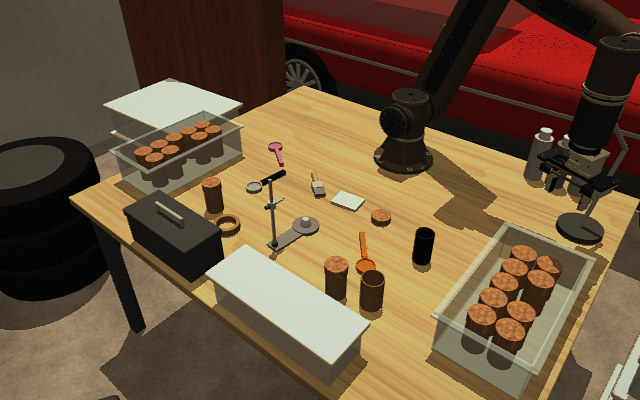

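View pics/side0.png

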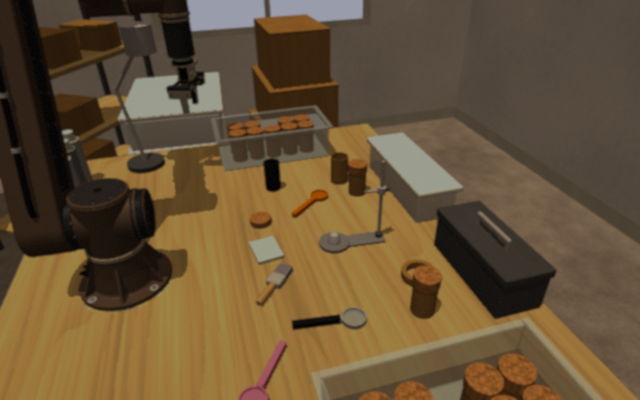

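View pics/wrist0.png

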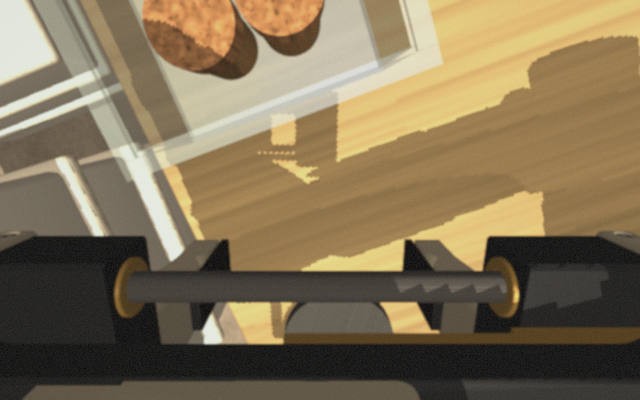

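The record is the black tube at scene (424,246) and side (272,175). The other cylinders are the brown canisters at scene (336,275), (371,290) and (212,194), which don't match. The loupe candidates in the scene view are the black-handled one (265,183), the orange one (365,262) and the pink one (276,152), so I choose the black one. The stand is at (305,226) and the post at (272,210). I'll check these in close crops.

```bash
python3 - <<'E'
from h import *
s=load('scene')['img'];d=load('side')['img']
def crop(im,x,y,w,h,k): return cv2.resize(im[y:y+h,x:x+w],None,fx=k,fy=k,interpolation=cv2.INTER_CUBIC)
a=crop(s,235,160,100,100,4);b=crop(s,385,215,75,60,5)
cv2.imwrite('pics/c1.png',a);cv2.imwrite('pics/c2.png',b)
cv2.imwrite('pics/c3.png',crop(d,285,150,120,190,3));cv2.imwrite('pics/c4.png',crop(d,250,145,50,60,6))
E
```

```text
(no output)
```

View pics/c1.png

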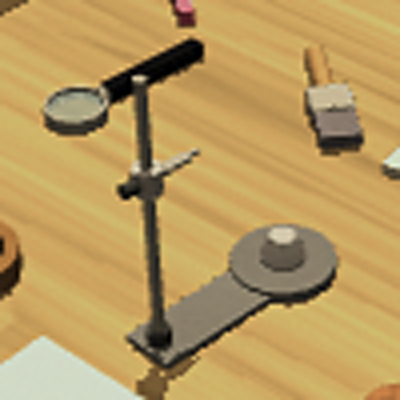

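View pics/c2.png

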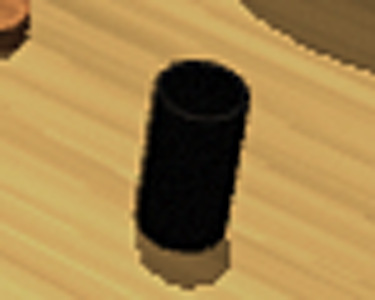

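View pics/c3.png

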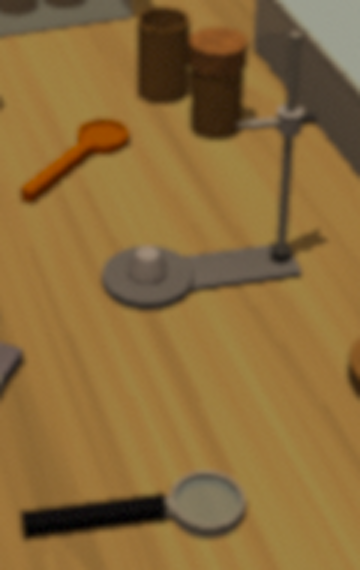

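View pics/c4.png

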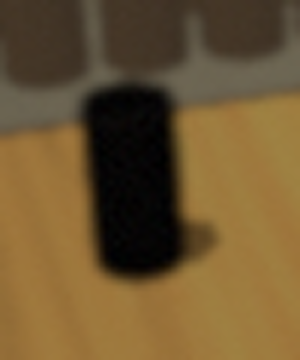

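```bash
python3 - <<'E'
from h import *
np.set_printoptions(precision=4,suppress=True)
S=load('scene');D=load('side')
def two(p,q):
    P=[np.c_[c['R'],c['t']] for c in (S,D)]
    n=[np.array([[(u-c['cx'])/c['fx']],[(v-c['cy'])/c['fy']]]) for c,(u,v) in ((S,p),(D,q))]
    X=cv2.triangulatePoints(P[0],P[1],*n);return (X[:3]/X[3]).ravel()
for nm,p,q,z in [('rectop',(424.8,232.8),(271.5,161.5),.106),('foot',(306,224),(334,241),.012),('pegtop',(306,218.5),(334,233.5),.036),('posttop',(269.7,179.5),(383.3,162.3),.258),('postbase',(273.5,244.5),(379,234.5),.01),('tip',(284.5,198),(365,191.5),.19),('lens',(254,186.7),(353.6,317.5),.014),('hend',(285,171.3),(293.5,324),.018)]:
    print(nm,two(p,q),ray(S,*p,z)[:2],ray(D,*q,z)[:2])
E
```

```text
rectop [0.4691 0.3497 0.1056] [0.4678 0.35  ] [0.4697 0.3469]
foot [ 0.5763 -0.021   0.0107] [ 0.5751 -0.0194] [ 0.5773 -0.0244]
pegtop [ 0.5774 -0.0189  0.0362] [ 0.5753 -0.0186] [ 0.5786 -0.0202]
posttop [ 0.7102 -0.0349  0.2551] [ 0.7114 -0.0313] [ 0.7088 -0.0416]
postbase [ 0.7149 -0.0332  0.0112] [ 0.7141 -0.0341] [ 0.7156 -0.0318]
tip [ 0.6648 -0.0258  0.1671] [ 0.6842 -0.0035] [ 0.6518 -0.0627]
lens [ 0.5332 -0.3123  0.0076] [ 0.5378 -0.3049] [ 0.5322 -0.3187]
hend [ 0.3903 -0.2912  0.0103] [ 0.3948 -0.2825] [ 0.3915 -0.3005]
```

```bash
python3 - <<'E'
from h import *
np.set_printoptions(precision=3,suppress=True)
S=load('scene');D=load('side')
for nm,p,z in [('canopen rim',(372,277),.1),('cana',(336,262),.115),('orange lens',(366,267),.014),('lid',(381,215),.022),('box rim near corner',(507,226),.12),('box rim left corner',(435,342),.12),('box base',(507,245),0)]:
    print(nm,ray(S,*p,z)[:2])
for nm,p,z in [('boxbase',(222,164),0),('boxbase2',(333,152),0)]: print(nm,ray(D,*p,z)[:2])
E
cat >> h.py <<'E'
def go(pos,yaw=None):
    """tool pointing down; yaw = angle of tool y axis in world. prints remaining shift (tool axes) & rotvec deg"""
    from scipy.spatial.transform import Rotation as Ro
    s=bot.state();R=np.array(s['tool_rot']);p=np.array(s['tool_pos'])
    np.set_printoptions(precision=4,suppress=True)
    print('t',s['t'],'pos',p,'jaw',s['finger_gap'],'f',s['force'],'q',s['joint_positions'])
    print('shift',R.T@(np.array(pos)-p))
    a=np.radians(yaw);x=np.array([0,0,-1.]);y=np.array([np.cos(a),np.sin(a),0]);T=np.c_[x,y,np.cross(x,y)]
    print('rot',np.degrees(Ro.from_matrix(R.T@T).as_rotvec()))
E
python3 -c "
from h import *
go([.469,.349,.235],-96)"
```

```text
canopen rim [0.707 0.328]
cana [0.735 0.23 ]
orange lens [0.613 0.249]
lid [0.389 0.152]
box rim near corner [0.304 0.527]
box rim left corner [0.797 0.559]
box base [0.238 0.529]
boxbase [0.31 0.59]
boxbase2 [0.757 0.556]
t 0.15 pos [0.2293 0.6345 0.2338] jaw 0.08764720653168781 f [ 0.2612 -0.0734  0.6194] q [ 1.5121  0.3592  0.0113 -0.0002 -1.2241 -0.2881]
shift [-0.0009  0.187  -0.3224]
rot [-13.8745   0.0005  -0.073 ]
```

Call:
drive_tool(series=[0,0.023,-0.04,0,0,0,0.0876,0,0.023,-0.04,0,0,0,0.0876,0,0.023,-0.04,0,0,0,0.0876,0,0.023,-0.04,0,0,0,0.0876,0,0.023,-0.04,0,0,0,0.0876,0,0.023,-0.04,0,0,0,0.0876,0,0.012,-0.02,0,0,0,0.0876,0,0,0,-7,0,0,0.0876,0,0,0,-7,0,0,0.0876])

```text
t: 1.27
tool_pos: [0.4276, 0.3962, 0.2311]
tool_rot: [[-0.002, -0.096, -0.995], [-0.006, -0.995, 0.096], [-1.0, 0.006, 0.002]]
force: [0.2, -0.1, 0.3]
finger_gap: 0.0877
```

```bash
python3 -c "
from h import *
cam('wrist','w1.png')
go([.469,.349,.15],-96)"
```

```text
t 1.325 pos [0.4276 0.3963 0.2311] jaw 0.08774581577262214 f [-0.1097 -0.2834  0.0189] q [ 1.0831  0.2143 -0.1976  0.0007 -1.1653  0.3973]
shift [ 0.0813  0.0429 -0.0457]
rot [ 0.8405  0.1064 -0.3569]
```

View pics/w1.png

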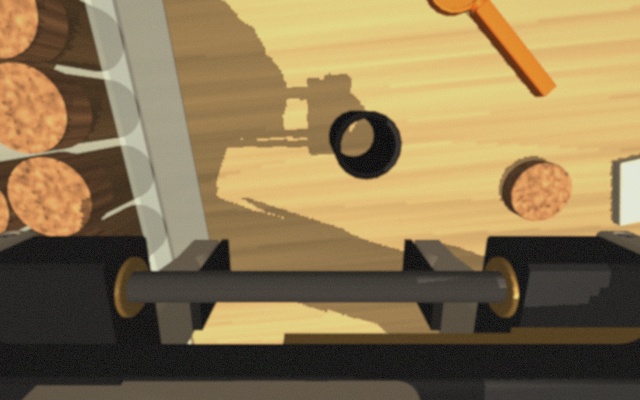

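```bash
python3 - <<'E'
from h import *
np.set_printoptions(precision=4,suppress=True)
c=load('wrist')
a=np.linspace(0,2*np.pi,60)
im=cv2.resize(c['img'][80:220,290:440],None,fx=4,fy=4,interpolation=cv2.INTER_CUBIC)
for (u,v) in [(366,145)]:
    X=ray(c,u,v,.106);print(X)
def dr(cx,cy,z,r,col):
    P=np.array([proj(c,[cx+r*np.cos(t),cy+r*np.sin(t),z]) for t in a]);cv2.polylines(im,[np.int32((P-[290,80]+.5)*4)],True,col,1)
for p,z,r,col in[((.469,.349),.106,.028,(0,0,255)),((.469,.349),.0,.022,(0,255,0)),((.469,.349),.106,.022,(0,255,255))]: dr(*p,z,r,col)
cv2.imwrite('pics/w1f.png',im)
E
```

```text
[0.4671 0.3524 0.106 ]
```

View pics/w1f.png

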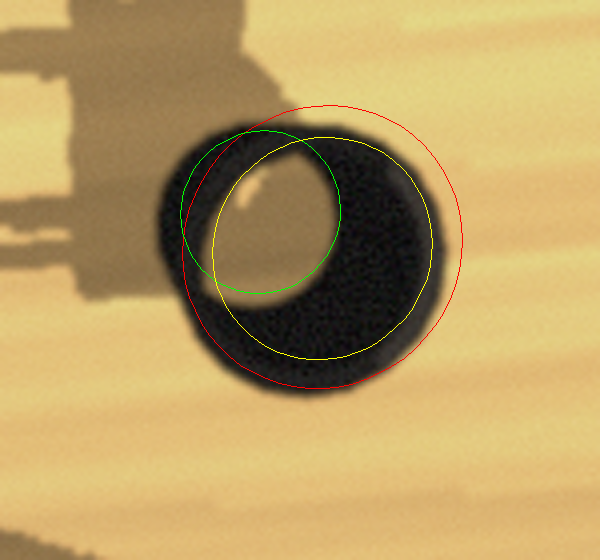

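```bash
python3 - <<'E'
from h import *
np.set_printoptions(precision=4,suppress=True)
c=load('wrist')
p=proj(c,[.469,.349,.106]);X=ray(c,p[0]-4.5,p[1]+2.0,.106);print(p,X)
go([X[0],X[1],.072],-96)
E
```

```text
[370.1218 142.2351] [0.4678 0.3527 0.106 ]
t 1.325 pos [0.4276 0.3963 0.2311] jaw 0.08774581577262214 f [-0.1097 -0.2834  0.0189] q [ 1.0831  0.2143 -0.1976  0.0007 -1.1653  0.3973]
shift [ 0.1593  0.0388 -0.0443]
rot [ 0.8405  0.1064 -0.3569]
```

Call:
drive_tool(series=[0,0.02,-0.022,0,0,0,0.0876,0,0.02,-0.022,0,0,0,0.0876,0.02,0,0,0.8,0,-0.4,0.0876,0.03,0,0,0,0,0,0.0876,0,0,0,0,0,0,0.0876])

```text
t: 1.95
tool_pos: [0.4684, 0.3511, 0.1799]
tool_rot: [[-0.002, -0.113, -0.994], [0.001, -0.994, 0.113], [-1.0, -0.001, 0.002]]
force: [1.0, 0.0, 0.0]
finger_gap: 0.0875
```

```bash
python3 -c "
from h import *
cam('wrist','w2.png')
go([.468,.351,.072],-96)"
```

```text
t 2.0 pos [0.4692 0.3519 0.1816] jaw 0.08737394024264593 f [-0.4666 -0.4778  0.5849] q [ 0.9755  0.2537 -0.2636 -0.0018 -1.0516  0.4836]
shift [0.1096 0.0013 0.0011]
rot [-0.4481  0.027   0.1444]
```

View pics/w2.png

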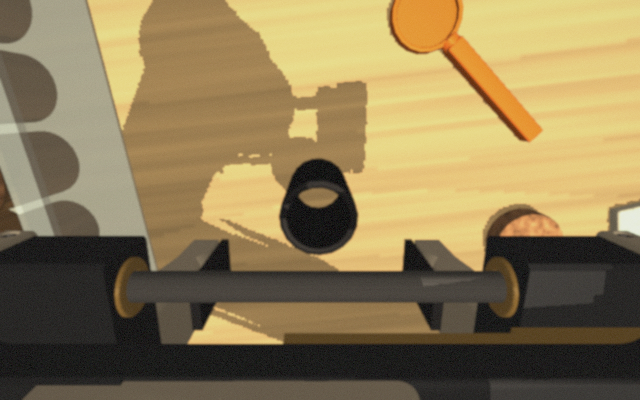

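```bash
python3 -c "
from h import *
c=load('wrist');print(ray(c,318.5,217,.106), ray(c,316,216,.106))"
```

```text
[0.46794382 0.35050855 0.106     ] [0.46886109 0.3521413  0.106     ]
```

Call:
drive_tool(series=[0.04,0.001,0.001,0,0,0,0.0876,0.04,0,0,0,0,0,0.0876,0.028,0,0,0,0,0,0.0876,0,0,0,0,0,0,0.0876])

```text
t: 2.5
tool_pos: [0.4713, 0.356, 0.0779]
tool_rot: [[0.007, -0.113, -0.994], [0.01, -0.994, 0.113], [-1.0, -0.01, -0.006]]
force: [0.8, 0.9, 1.1]
finger_gap: 0.0875
```

Call:
drive_tool(series=[0.002,0.0045,0.003,0,-0.3,0.5,0.0876,0.001,0,0,0,0,0,0.0876])

```text
t: 2.75
tool_pos: [0.469, 0.3536, 0.0782]
tool_rot: [[0.004, -0.112, -0.994], [0.004, -0.994, 0.112], [-1.0, -0.005, -0.003]]
force: [0.7, 0.2, 0.5]
finger_gap: 0.0879
```

```bash
python3 -c "
from h import *
cam('wrist','w3.png')
go([.468,.351,.072],-96)"
```

```text
t 2.8 pos [0.4692 0.3538 0.0784] jaw 0.08749430403185664 f [0.3014 0.0221 0.1835] q [ 0.979   0.3593 -0.384   0.0011 -0.821   0.4788]
shift [0.0064 0.003  0.0009]
rot [-0.4323 -0.2132  0.3103]
```

View pics/w3.png

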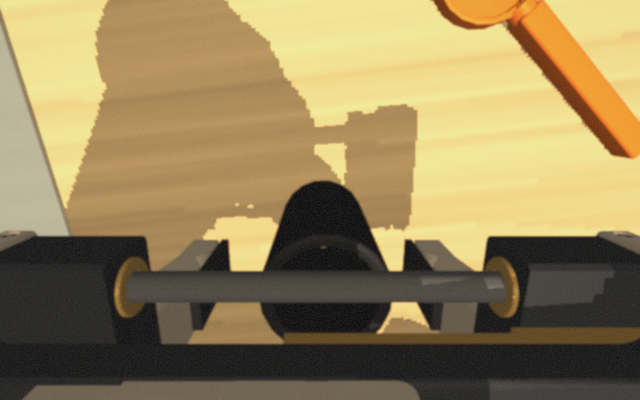

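Call:
drive_tool(series=[0.006,0.004,0.001,-0.4,-0.2,0.4,0.0876,0.002,0,0,0,0,0,0.0876,0,0,0,0,0,0,0.05,0,0,0,0,0,0,0.05,0,0,0,0,0,0,0.05,0,0,0,0,0,0,0.05])

```text
t: 3.55
tool_pos: [0.4683, 0.3502, 0.0713]
tool_rot: [[0.001, -0.105, -0.995], [-0.0, -0.995, 0.105], [-1.0, 0.0, -0.001]]
force: [-0.1, -0.9, 0.7]
finger_gap: 0.0558
```

```bash
python3 -c "
from h import *
go([.468,.351,.072],-96);print(bot.state()['tool_rot'])"
```

```text
t 3.55 pos [0.4683 0.3502 0.0713] jaw 0.05576963912804724 f [-0.1373 -0.9069  0.6893] q [ 0.9771  0.3668 -0.3929  0.0016 -0.8106  0.4877]
shift [-0.0007 -0.0007  0.0003]
rot [-0.005  -0.0712 -0.0065]
[[ 0.0012 -0.1046 -0.9945]
 [-0.0002 -0.9945  0.1046]
 [-1.      0.0001 -0.0012]]
```

Call:
drive_tool(series=[-0.02,0,0,0,0,0,0.04,-0.03,0,0,0,0,0,0.04,-0.03,0,0,0,0,0,0.04,-0.02,0,0,0,0,0,0.04,0,0.02,-0.008,0,0,0,0.04,0,0.035,-0.014,0,0,0,0.04,0,0.04,-0.016,0,0,0,0.04,0,0.04,-0.016,0,0,0,0.04,0,0.035,-0.014,0,0,0,0.04,0,0.03,-0.014,0,0,0,0.04])

```text
t: 4.8
tool_pos: [0.5255, 0.132, 0.168]
tool_rot: [[-0.009, -0.103, -0.995], [-0.007, -0.995, 0.103], [-1.0, 0.008, 0.008]]
force: [-0.6, 0.2, -1.4]
finger_gap: 0.056
```

```bash
python3 -c "
from h import *
cam('side','s1.png')
go([.577,-.02,.165],-96)"
```

```text
t 4.85 pos [0.5258 0.1292 0.1677] jaw 0.05597139839329063 f [ 0.6856 -2.99   -1.1784] q [ 0.6039  0.2019 -0.3694  0.0012 -1.012   0.8616]
shift [ 0.0034  0.1431 -0.0666]
rot [ 0.0084  0.5037 -0.5101]
```

View pics/s1.png

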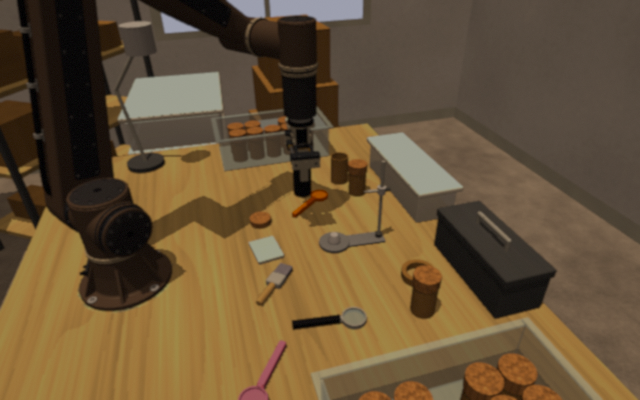

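Call:
drive_tool(series=[0,0.03,-0.022,0,0.2,-0.2,0.04,0,0.03,-0.022,0,0.2,-0.2,0.04,0,0.015,-0.022,0,0,0,0.04,0,0,0,0,0,0,0.04])

```text
t: 5.35
tool_pos: [0.5816, 0.0399, 0.1634]
tool_rot: [[-0.009, -0.108, -0.994], [-0.003, -0.994, 0.108], [-1.0, 0.004, 0.008]]
force: [0.4, -0.0, -2.9]
finger_gap: 0.0558
```

```bash
python3 -c "
from h import *
cam('wrist','w4.png')
go([.577,-.02,.165],-96)
c=load('wrist')
print(proj(c,[.577,-.02,.012]))"
```

```text
t 5.4 pos [0.5808 0.0404 0.1633] jaw 0.0560213624150803 f [-0.0439  0.037  -2.408 ] q [ 0.4047  0.2692 -0.2882 -0.001  -1.023   1.0584]
shift [-0.0015  0.0605 -0.0028]
rot [-0.2044  0.5068 -0.227 ]
[382.5882 187.0122]
```

View pics/w4.png

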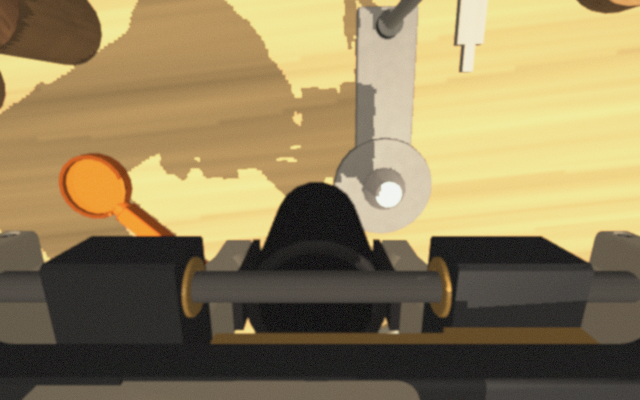

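```bash
python3 - <<'E'
from h import *
np.set_printoptions(precision=4,suppress=True)
c=load('wrist');S=load('scene');D=load('side')
print(ray(c,382.5,185.8,.012),ray(c,389.5,194,.036))
def tri(L):
    A=[];b=[]
    for c,u,v in L:
        R=c['R'];t=c['t'];n=np.array([(u-c['cx'])/c['fx'],(v-c['cy'])/c['fy']])
        for k in range(2): A.append(R[k]-n[k]*R[2]);b.append(n[k]*t[2]-t[k])
    X=np.linalg.lstsq(np.array(A),np.array(b),rcond=None)[0]
    return X,[ (proj(c,X)-[u,v]) for c,u,v in L]
print(tri([(c,467,71),(S,284.5,198),(D,365,191.5)]))
cv2.imwrite('pics/w4c.png',cv2.resize(c['img'][0:110,340:500],None,fx=5,fy=5,interpolation=cv2.INTER_CUBIC))
E
```

```text
[ 0.5781 -0.02    0.012 ] [ 0.5765 -0.0211  0.036 ]
(array([ 0.6629, -0.0275,  0.167 ]), [array([-2.1738, -4.8454]), array([-0.6248, -0.2128]), array([-1.1459,  0.1232])])
```

View pics/w4c.png

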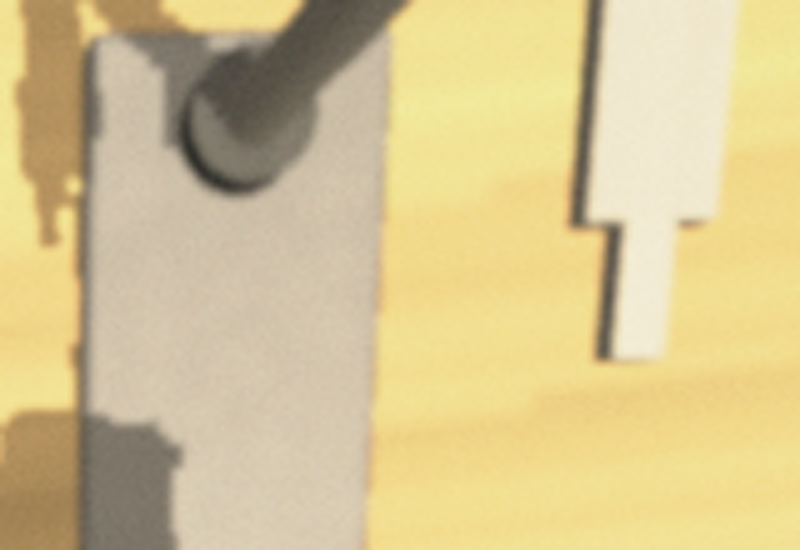

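Call:
drive_tool(series=[0,0.025,0,0,0.3,-0.2,0.04,0,0.025,0,0,0.3,0,0.04,0,0.011,0.002,0,0,0,0.04,0.01,0,0,0,0,0,0.04,0,0,0,0,0,0,0.04])

```text
t: 6.02
tool_pos: [0.5681, -0.02, 0.1503]
tool_rot: [[-0.003, -0.107, -0.994], [-0.0, -0.994, 0.107], [-1.0, 0.001, 0.003]]
force: [-1.2, 0.2, -1.4]
finger_gap: 0.0557
```

```bash
python3 -c "
from h import *
go([.577,-.0205,.083],-96)"
```

```text
t 6.025 pos [ 0.5681 -0.02    0.1503] jaw 0.05571573781817378 f [-1.1723  0.2311 -1.3914] q [ 0.3087  0.2563 -0.3398 -0.0006 -0.9773  1.1555]
shift [ 0.0673 -0.0005 -0.0091]
rot [-0.1254  0.1475 -0.0355]
```

Call:
drive_tool(series=[0,0,-0.009,0,0.1,0,0.04,0.015,0,0,0,0,0,0.04,0.015,0,0,0,0,0,0.04,0.005,0,0,0,0,0,0.04,0,0,0,0,0,0,0.04])

```text
t: 6.65
tool_pos: [0.5776, -0.0195, 0.1116]
tool_rot: [[-0.003, -0.105, -0.994], [-0.001, -0.994, 0.105], [-1.0, 0.001, 0.002]]
force: [-0.2, -0.0, -1.3]
finger_gap: 0.0558
```

```bash
python3 -c "
from h import *
go([.577,-.0205,.083],-96)"
```

```text
t 6.65 pos [ 0.5776 -0.0195  0.1116] jaw 0.055778017244345876 f [-0.195  -0.0284 -1.2828] q [ 0.3046  0.3114 -0.3641  0.0002 -0.898   1.161 ]
shift [0.0286 0.001  0.0004]
rot [-0.0188  0.1371 -0.0699]
```

```bash
python3 -c "
from h import *
s=cam('scene')['img'];d=cam('side')['img']
def crop(im,x,y,w,h,k): return cv2.resize(im[y:y+h,x:x+w],None,fx=k,fy=k,interpolation=cv2.INTER_CUBIC)
cv2.imwrite('pics/p1.png',np.hstack([crop(s,250,150,100,120,4),crop(d,290,140,100,120,4)]))"
```

```text
(no output)
```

View pics/p1.png

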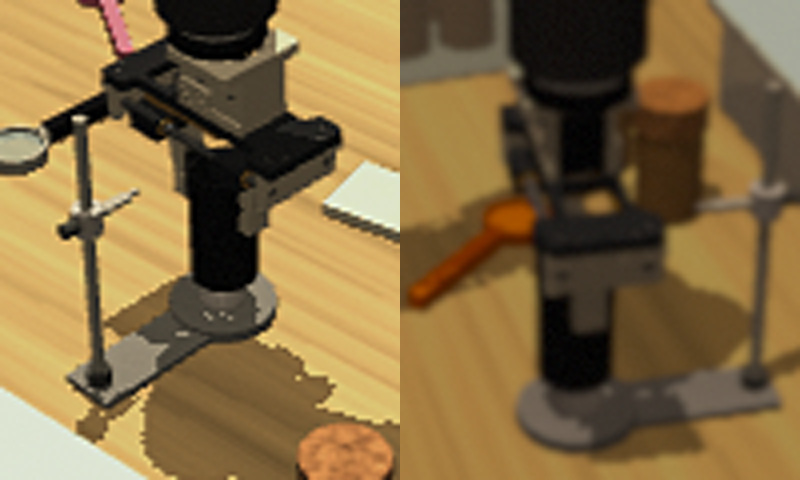

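Call:
drive_tool(series=[0.008,0.001,0,0,0.1,0,0.04,0.008,0,0,0,0,0,0.04,0.006,0,0,0,0,0,0.04,0.003,0,0,0,0,0,0.04,0,0,0,0,0,0,0.04])

```text
t: 7.38
tool_pos: [0.5782, -0.0206, 0.0863]
tool_rot: [[0.002, -0.105, -0.994], [-0.001, -0.994, 0.105], [-1.0, 0.0, -0.002]]
force: [0.3, -0.4, -1.4]
finger_gap: 0.0557
```

```bash
python3 -c "
from h import *
go([.577,-.0205,.083],-96)"
```

```text
t 7.375 pos [ 0.5782 -0.0206  0.0863] jaw 0.055727278501822256 f [ 0.3187 -0.4212 -1.4365] q [ 0.303   0.3394 -0.393   0.0014 -0.8368  1.1616]
shift [0.0033 0.0001 0.0012]
rot [-0.0274 -0.1054 -0.0209]
```

Call:
drive_tool(series=[0.003,0,0.001,0,-0.1,0,0.04,0.002,0,0,0,0,0,0.04,0,0,0,0,0,0,0.04])

```text
t: 7.75
tool_pos: [0.5782, -0.0205, 0.0837]
tool_rot: [[0.003, -0.104, -0.995], [-0.001, -0.995, 0.104], [-1.0, 0.0, -0.003]]
force: [-0.4, 0.3, -1.6]
finger_gap: 0.0557
```

```bash
python3 -c "
from h import *
go([.577,-.0205,.083],-96)"
```

```text
t 7.75 pos [ 0.5782 -0.0205  0.0837] jaw 0.05566513759329667 f [-0.4121  0.3063 -1.6483] q [ 0.3034  0.3419 -0.3965  0.0018 -0.83    1.162 ]
shift [0.0007 0.0002 0.0012]
rot [ 0.0332 -0.1556 -0.0168]
```

Call:
drive_tool(series=[0.002,0,0.001,0,-0.2,0,0.04,0.001,0,0,0,0,0,0.04,0,0,0,0,0,0,0.04])

```text
t: 8.12
tool_pos: [0.5785, -0.0205, 0.0833]
tool_rot: [[0.002, -0.103, -0.995], [-0.0, -0.995, 0.103], [-1.0, 0.0, -0.002]]
force: [-0.4, -0.6, -1.6]
finger_gap: 0.056
```

```bash
python3 -c "
from h import *
go([.577,-.0205,.083],-96)
s=cam('scene')['img'];d=cam('side')['img']
def crop(im,x,y,w,h,k): return cv2.resize(im[y:y+h,x:x+w],None,fx=k,fy=k,interpolation=cv2.INTER_CUBIC)
cv2.imwrite('pics/p2.png',np.hstack([crop(s,250,150,100,120,4),crop(d,290,140,100,120,4)]))"
```

```text
t 8.125 pos [ 0.5785 -0.0205  0.0833] jaw 0.05603698887256506 f [-0.4434 -0.6046 -1.6298] q [ 0.303   0.343  -0.3958  0.0016 -0.8298  1.1637]
shift [0.0003 0.0001 0.0015]
rot [ 0.0995 -0.1408 -0.0128]
```

View pics/p2.png

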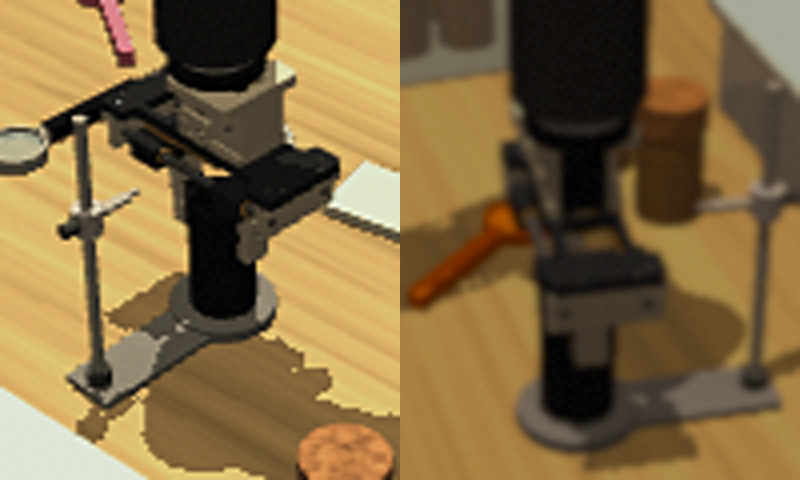

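Call:
drive_tool(series=[0.003,0,0,0,0,0,0.04,0.003,0,0,0,0,0,0.04])

```text
t: 8.48
tool_pos: [0.5799, -0.0209, 0.083]
tool_rot: [[0.006, -0.1, -0.995], [-0.002, -0.995, 0.1], [-1.0, 0.002, -0.006]]
force: [-13.1, 3.1, 32.2]
finger_gap: 0.0559
```

Call:
drive_tool(series=[-0.001,0,0,0,0,0,0.04,0,0,0.001,0,-0.3,0,0.04])

```text
t: 8.72
tool_pos: [0.579, -0.0206, 0.0845]
tool_rot: [[0.001, -0.1, -0.995], [-0.001, -0.995, 0.1], [-1.0, 0.001, -0.001]]
force: [0.5, -0.0, -2.1]
finger_gap: 0.0555
```

```bash
python3 -c "
from h import *
go([.577,-.0205,.083],-96)"
```

```text
t 8.725 pos [ 0.579  -0.0206  0.0845] jaw 0.05554326562815067 f [ 0.4849 -0.0275 -2.0666] q [ 0.3028  0.3429 -0.3929  0.0021 -0.8343  1.1664]
shift [0.0015 0.0001 0.002 ]
rot [ 0.2598 -0.0731 -0.0652]
```

Call:
drive_tool(series=[0.002,0,0,0,0,0,0.04,0,0,0,0,0,0,0.058,0,0,0,0,0,0,0.0876,0,0,0,0,0,0,0.0876,0,0,0,0,0,0,0.0876])

```text
t: 9.35
tool_pos: [0.5793, -0.0208, 0.0817]
tool_rot: [[-0.0, -0.1, -0.995], [-0.002, -0.995, 0.1], [-1.0, 0.002, -0.0]]
force: [1.1, 0.6, -0.5]
finger_gap: 0.082
```

```bash
python3 -c "
from h import *
go([.577,-.0205,.083],-96)
s=cam('scene')['img'];d=cam('side')['img']
def crop(im,x,y,w,h,k): return cv2.resize(im[y:y+h,x:x+w],None,fx=k,fy=k,interpolation=cv2.INTER_CUBIC)
cv2.imwrite('pics/p3.png',np.hstack([crop(s,250,150,100,120,4),crop(d,290,140,100,120,4)]))
cam('wrist','w5.png')"
```

```text
t 9.35 pos [ 0.5793 -0.0208  0.0817] jaw 0.08198760755629264 f [ 1.1393  0.5553 -0.5337] q [ 0.3026  0.3473 -0.3942  0.0027 -0.83    1.1665]
shift [-0.0013 -0.0001  0.0023]
rot [ 0.2819 -0.0106 -0.1219]
```

View pics/p3.png

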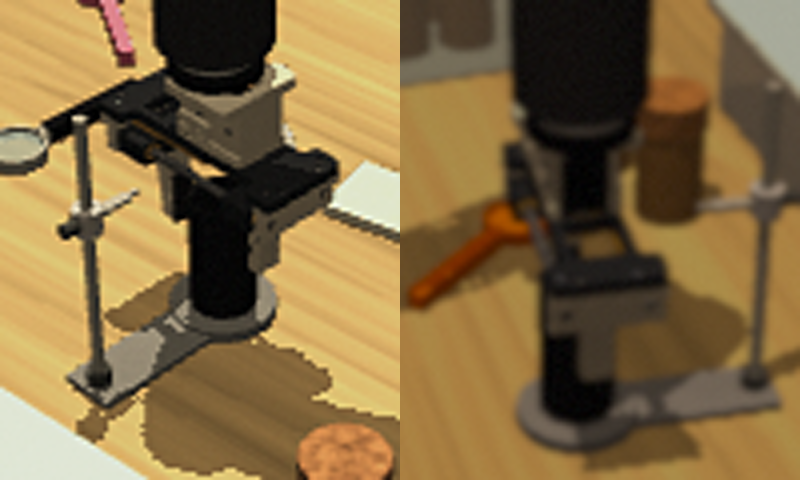

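View pics/w5.png

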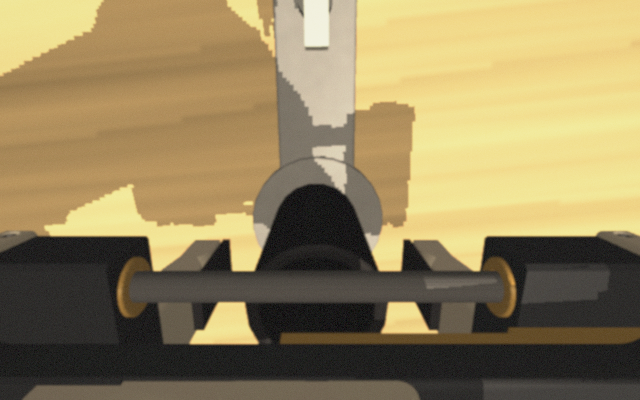

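Call:
drive_tool(series=[-0.01,0,0.001,0,0,0,0.0876,-0.02,0,0,0,0,0,0.0876,-0.03,0,0,0,0,0,0.0876,-0.04,0,0,0,0,0,0.0876,-0.04,0,0,0,0,0,0.0876,0,0,0.03,0,0,0,0.0876,0,0,0.04,0,0,0,0.0876,0,0,0,0,0,0,0.0876])

```text
t: 10.5
tool_pos: [0.507, -0.0136, 0.232]
tool_rot: [[0.005, -0.1, -0.995], [-0.001, -0.995, 0.1], [-1.0, 0.001, -0.005]]
force: [0.9, 0.6, 0.9]
finger_gap: 0.0871
```

```bash
python3 -c "
from h import *
go([.444,-.30,.2],-98)
s=cam('scene')['img'];d=cam('side')['img']
def crop(im,x,y,w,h,k): return cv2.resize(im[y:y+h,x:x+w],None,fx=k,fy=k,interpolation=cv2.INTER_CUBIC)
cv2.imwrite('pics/p4.png',np.hstack([crop(s,250,150,100,120,4),crop(d,290,140,100,120,4)]))
cam('wrist','w6.png')"
```

```text
t 10.5 pos [ 0.507  -0.0136  0.232 ] jaw 0.08714435259648654 f [0.9007 0.604  0.8896] q [ 0.3632  0.0795 -0.3595  0.0032 -1.1279  1.1063]
shift [0.0321 0.2912 0.0343]
rot [ 2.2752 -0.2763 -0.0401]
```

View pics/p4.png

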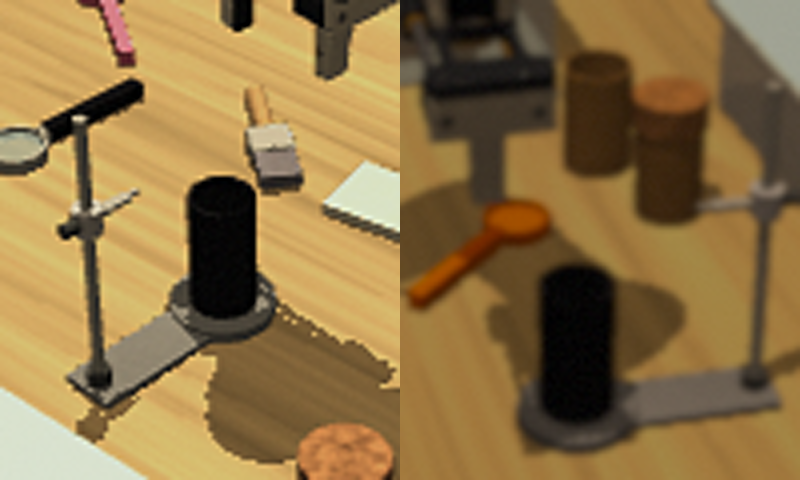

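View pics/w6.png

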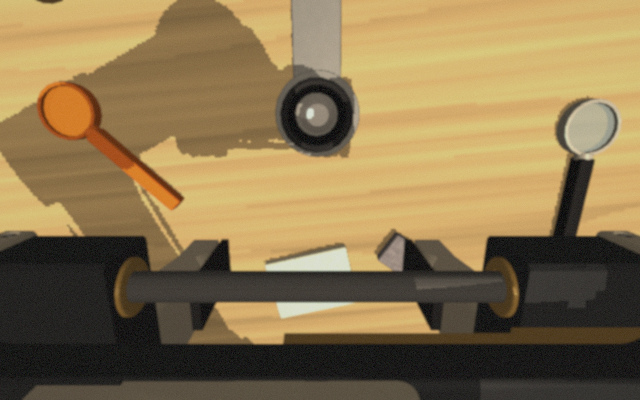

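```bash
python3 - <<'E'
from h import *
np.set_printoptions(precision=4,suppress=True)
c=load('wrist')
print(ray(c,588.5,127,.014),ray(c,579,162,.018),ray(c,563,235,.018))
im=cv2.resize(c['img'][60:170,265:370],None,fx=5,fy=5,interpolation=cv2.INTER_CUBIC)
a=np.linspace(0,2*np.pi,60)
def dr(cx,cy,z,r,col):
    P=np.array([proj(c,[cx+r*np.cos(t),cy+r*np.sin(t),z]) for t in a]);cv2.polylines(im,[np.int32((P-[265,60]+.5)*5)],True,col,1)
dr(.579,-.0207,.118,.028,(0,0,255));dr(.5775,-.0205,.012,.045,(0,255,0));dr(.579,-.0207,.118,.022,(0,255,255))
cv2.imwrite('pics/w6f.png',im)
E
```

```text
[ 0.5341 -0.3056  0.014 ] [ 0.4982 -0.2964  0.018 ] [ 0.415  -0.2869  0.018 ]
```

View pics/w6f.png

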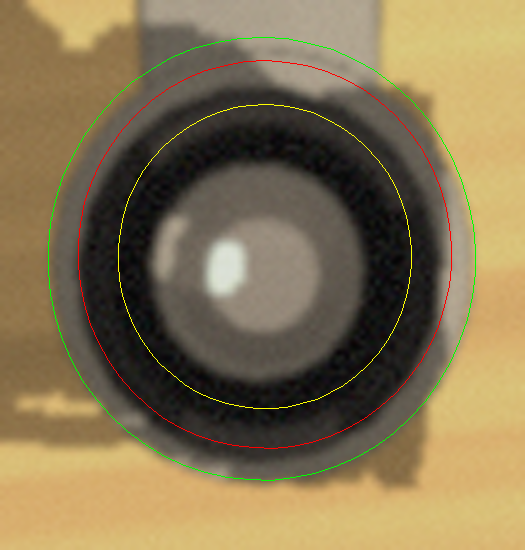

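Call:
drive_tool(series=[0,0.04,0.004,1,0,0,0.0876,0,0.05,0.006,0,0,0,0.0876,0,0.05,0.006,0,0,0,0.0876,0,0.05,0.006,0,0,0,0.0876,0,0.05,0.006,0,0,0,0.0876,0,0.03,0.004,0,0,0,0.0876,0.03,0,0,0,0,0,0.0876,0,0,0,0,0,0,0.0876])

```text
t: 11.65
tool_pos: [0.4504, -0.2888, 0.1992]
tool_rot: [[0.0, -0.118, -0.993], [-0.003, -0.993, 0.118], [-1.0, 0.003, -0.001]]
force: [-0.1, -0.3, 0.8]
finger_gap: 0.0876
```

```bash
python3 -c "
from h import *
cam('wrist','w7.png')
go([.445,-.297,.1],-97)"
```

```text
t 11.7 pos [ 0.4516 -0.2892  0.201 ] jaw 0.08753339480983797 f [ 1.4142 -0.0245  0.5578] q [-0.2009  0.1536 -0.3484  0.0046 -1.0652  1.6518]
shift [0.101  0.0081 0.006 ]
rot [ 0.2588 -0.1875 -0.2449]
```

View pics/w7.png

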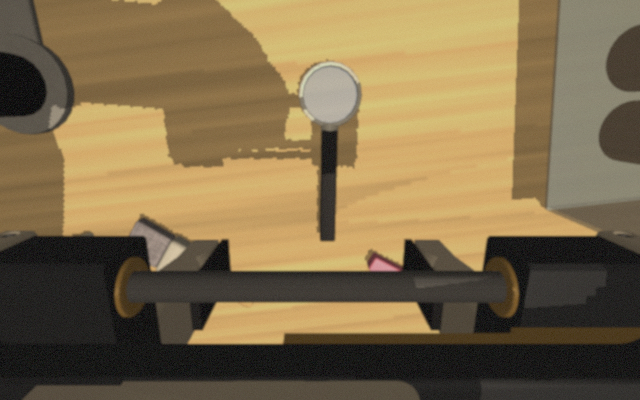

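```bash
python3 - <<'E'
from h import *
np.set_printoptions(precision=4,suppress=True)
c=load('wrist')
l=ray(c,330.5,94.5,.014);h=ray(c,327.5,240,.018);n=ray(c,329.3,131,.018)
print('lens',l,'handle near lens',n,'end',h,'pink',ray(c,372,252,.018),'brush',ray(c,188,240,.018))
d=l-h;print(np.linalg.norm(d[:2]),np.linalg.norm((n-h)[:2]),np.degrees(np.arctan2(d[1],d[0])),'origin',l-d/np.linalg.norm(d[:2])*.09, h+d/np.linalg.norm(d[:2])*.0573)
p=np.array([.4516,-.2892,.018]);print('tcp px',proj(c,p),proj(c,[.445,-.297,.018]))
E
```

```text
lens [ 0.533 -0.312  0.014] handle near lens [ 0.4999 -0.3071  0.018 ] end [ 0.3893 -0.2931  0.018 ] pink [ 0.3701 -0.3383  0.018 ] brush [ 0.4068 -0.1487  0.018 ]
0.14493918948322995 0.11153633377844688 -7.494033025434728 origin [ 0.4437 -0.3003  0.0165] [ 0.4461 -0.3006  0.0164]
tcp px [316.6984 182.3813] [325.2263 187.8852]
```

Call:
drive_tool(series=[0,0.0115,0.0055,-0.3,-0.2,-0.2,0.0876,0.04,0,0,0,0,0,0.06,0.05,0,0,0,0,0,0.05,0.04,0,0,0,0,0,0.05,0,0,0,0,0,0,0.05,0,0,0,0,0,0,0.05])

```text
t: 12.45
tool_pos: [0.4518, -0.3035, 0.0767]
tool_rot: [[0.011, -0.105, -0.994], [-0.006, -0.994, 0.105], [-1.0, 0.005, -0.011]]
force: [0.3, 0.4, 1.7]
finger_gap: 0.051
```

```bash
python3 -c "
from h import *
cam('wrist','w8.png')
go([.4445,-.300,.011],-97.4)"
```

```text
t 12.5 pos [ 0.4517 -0.3034  0.0767] jaw 0.050674426181960046 f [-0.0735  0.4717  0.2525] q [-0.2289  0.2969 -0.4891  0.0044 -0.7727  1.6911]
shift [ 0.0656 -0.0029  0.0083]
rot [ 1.3569 -0.6748 -0.2546]
```

View pics/w8.png

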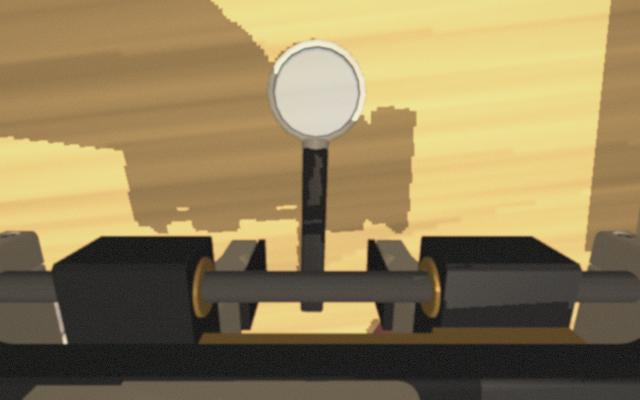

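Call:
drive_tool(series=[0,-0.003,0.0085,1.4,-0.7,-0.2,0.05,0.025,0,0,0,0,0,0.05,0.015,0,0,0,0,0,0.05,0,0,0,0,0,0,0.05])

```text
t: 13.0
tool_pos: [0.4458, -0.2999, 0.0412]
tool_rot: [[0.007, -0.132, -0.991], [-0.003, -0.991, 0.132], [-1.0, 0.002, -0.007]]
force: [-0.4, -0.2, -0.1]
finger_gap: 0.05
```

```bash
python3 -c "
from h import *
go([.4445,-.300,.011],-97.4)"
```

```text
t 13.0 pos [ 0.4458 -0.2999  0.0412] jaw 0.049990270729954975 f [-0.4246 -0.2131 -0.099 ] q [-0.2263  0.34   -0.5322  0.0019 -0.6915  1.663 ]
shift [0.0302 0.0002 0.0015]
rot [-0.1973 -0.3993 -0.1093]
```

Call:
drive_tool(series=[0.013,0,0.0015,-0.2,-0.5,-0.1,0.05,0.013,0,0,0,0,0,0.05,0.003,0,0,0,0,0,0.05,0,0,0,0,0,0,0.05])

```text
t: 13.5
tool_pos: [0.4449, -0.3, 0.0113]
tool_rot: [[-0.001, -0.129, -0.992], [-0.0, -0.992, 0.129], [-1.0, 0.0, 0.001]]
force: [0.1, 0.5, 0.4]
finger_gap: 0.0502
```

```bash
python3 -c "
from h import *
cam('wrist','w9.png')
go([.4445,-.300,.011],-97.4)"
```

```text
t 13.55 pos [ 0.445  -0.3     0.0114] jaw 0.04977637226553229 f [ 0.0663 -0.4522  0.3141] q [-0.2274  0.3883 -0.5511  0.0008 -0.6325  1.6686]
shift [0.0004 0.0001 0.0005]
rot [ 0.0136  0.0683 -0.021 ]
```

View pics/w9.png

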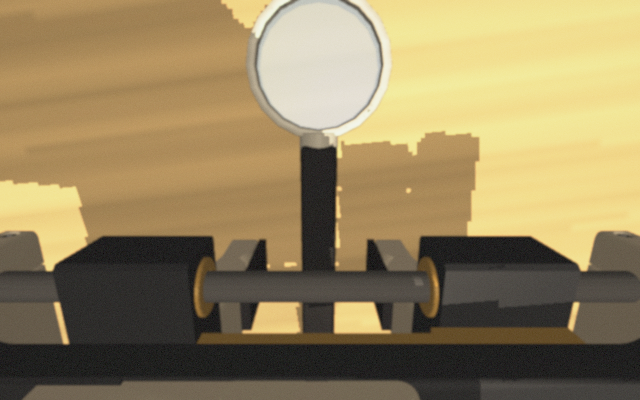

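Call:
drive_tool(series=[0,0,0,0,0,0,0.005,0,0,0,0,0,0,0.005,0,0,0,0,0,0,0.005,0,0,0,0,0,0,0.005])

```text
t: 14.05
tool_pos: [0.4455, -0.3002, 0.0123]
tool_rot: [[0.0, -0.128, -0.992], [-0.001, -0.992, 0.128], [-1.0, 0.001, -0.0]]
force: [-0.5, -0.5, 0.3]
finger_gap: 0.0153
```

```bash
python3 -c "
from h import *
go([.4445,-.300,.011],-97.4)"
```

```text
t 14.05 pos [ 0.4455 -0.3002  0.0123] jaw 0.015297488822271041 f [-0.5307 -0.5181  0.3157] q [-0.2274  0.387  -0.5505  0.001  -0.6329  1.6686]
shift [ 0.0013 -0.      0.001 ]
rot [ 0.0174 -0.0221 -0.0353]
```

Call:
drive_tool(series=[-0.02,0,0,0,0,0,0.005,-0.04,0,0,0,0,0,0.005,-0.05,0,0,0,0,0,0.005,-0.05,0,0,0,0,0,0.005,-0.03,0,0,0,0,0,0.005,0,0,0,0,0,0,0.005])

```text
t: 14.8
tool_pos: [0.4438, -0.2995, 0.2069]
tool_rot: [[-0.004, -0.129, -0.992], [0.001, -0.992, 0.129], [-1.0, -0.001, 0.004]]
force: [0.1, -0.5, -1.4]
finger_gap: 0.016
```

```bash
python3 -c "
from h import *
cam('wrist','w10.png')
go([.4877,-.0089,.21],-97.4)"
```

```text
t 14.85 pos [ 0.443  -0.2991  0.2054] jaw 0.01580036654073551 f [-1.0935  0.4856 -1.1404] q [-0.2273  0.1536 -0.3353 -0.0007 -1.0879  1.6686]
shift [-0.0043 -0.2935 -0.0067]
rot [-0.0376  0.3386  0.0708]
```

View pics/w10.png

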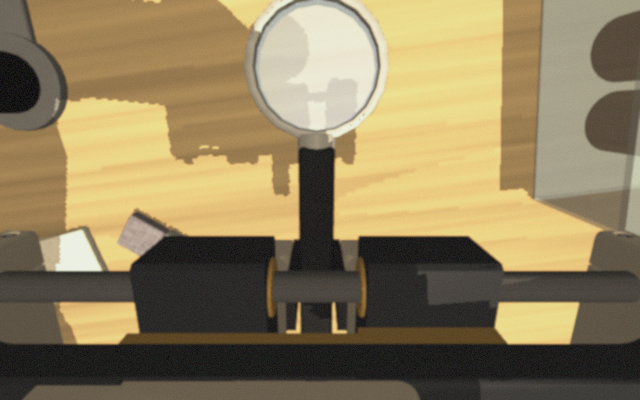

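Call:
drive_tool(series=[0,-0.025,0,0,0.3,0,0.005,0,-0.04,-0.001,0,0,0,0.005,0,-0.045,-0.001,0,0,0,0.005,0,-0.045,-0.001,0,0,0,0.005,0,-0.045,-0.001,0,0,0,0.005,0,-0.04,-0.001,0,0,0,0.005,0,-0.025,-0.001,0,0,0,0.005,0,0,0,0,0,0,0.005])

```text
t: 15.85
tool_pos: [0.4769, -0.029, 0.1922]
tool_rot: [[-0.022, -0.134, -0.991], [0.002, -0.991, 0.134], [-1.0, 0.001, 0.022]]
force: [0.1, -0.2, -0.9]
finger_gap: 0.0156
```

```bash
python3 -c "
from h import *
go([.4877,-.0089,.19],-97.4);cam('side');cam('scene')"
```

```text
t 15.85 pos [ 0.4769 -0.029   0.1922] jaw 0.015561662453342581 f [ 0.0554 -0.2297 -0.8563] q [ 0.3441  0.0794 -0.451  -0.011  -1.0604  1.0981]
shift [ 0.002  -0.0214 -0.008 ]
rot [-0.2788  1.2689 -0.0329]
```

Call:
drive_tool(series=[0,-0.021,-0.008,-0.3,1.3,0,0.005,0,0,0,0,0,0,0.005,0,0,0,0,0,0,0.005])

```text
t: 16.32
tool_pos: [0.486, -0.0128, 0.1903]
tool_rot: [[-0.003, -0.133, -0.991], [-0.002, -0.991, 0.133], [-1.0, 0.002, 0.003]]
force: [-0.7, 0.2, -1.3]
finger_gap: 0.016
```

```bash
python3 - <<'E'
from h import *
go([.4877,-.0089,.1723],-97.4)
s=cam('scene')['img'];d=cam('side')['img'];cam('wrist','w11.png')
def crop(im,x,y,w,h,k): return cv2.resize(im[y:y+h,x:x+w],None,fx=k,fy=k,interpolation=cv2.INTER_CUBIC)
cv2.imwrite('pics/p5.png',crop(s,245,150,100,75,8));cv2.imwrite('pics/p6.png',crop(d,290,140,105,75,7))
E
```

```text
t 16.325 pos [ 0.486  -0.0128  0.1903] jaw 0.015972325040450614 f [-0.686   0.2432 -1.2627] q [ 0.3798  0.0833 -0.456   0.0009 -1.035   1.0576]
shift [ 0.018  -0.0042 -0.0012]
rot [-0.2199  0.1563 -0.1391]
```

View pics/p5.png

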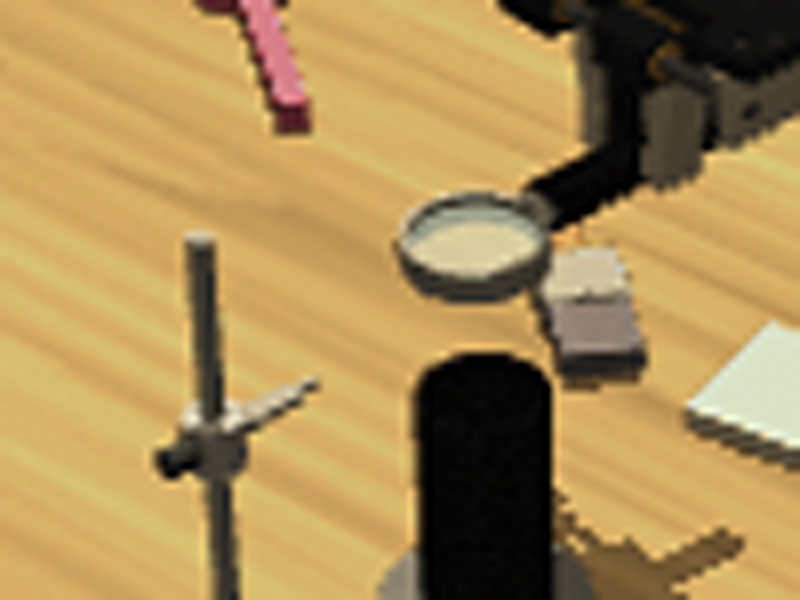

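View pics/p6.png

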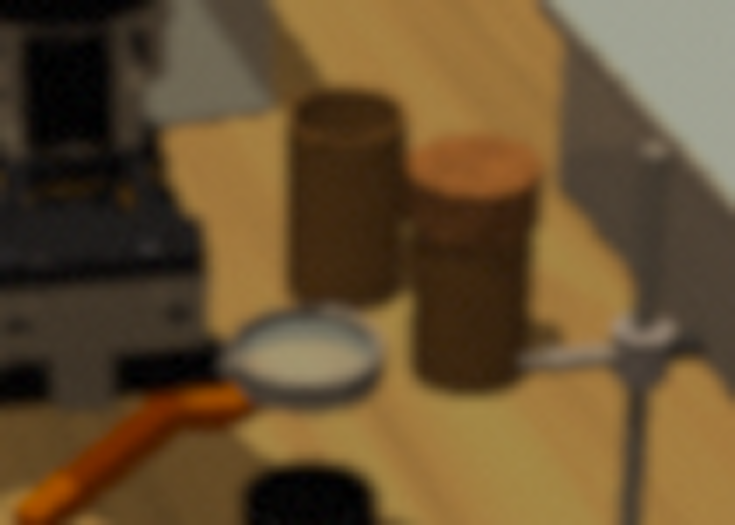

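View pics/w11.png

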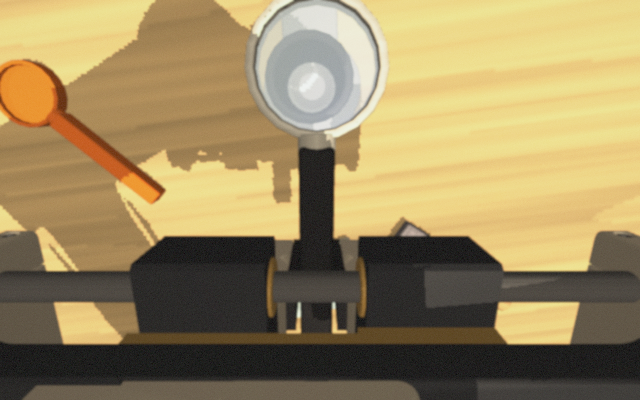

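```bash
cat >> h.py <<'E'
def tri(L):
    A=[];b=[]
    for c,u,v in L:
        R=c['R'];t=c['t'];n=np.array([(u-c['cx'])/c['fx'],(v-c['cy'])/c['fy']])
        for k in range(2): A.append(R[k]-n[k]*R[2]);b.append(n[k]*t[2]-t[k])
    X=np.linalg.lstsq(np.array(A),np.array(b),rcond=None)[0]
    return X,np.array([ (proj(c,X)-[u,v]) for c,u,v in L])
def sil(c,x,y,z0,z1,r):
    a=np.linspace(0,2*np.pi,90)
    return np.array([proj(c,[x+r*np.cos(t),y+r*np.sin(t),z]) for z in (z0,z1) for t in a])
def crop(im,x,y,w,h,k): return cv2.resize(im[y:y+h,x:x+w],None,fx=k,fy=k,interpolation=cv2.INTER_CUBIC)
E
python3 - <<'E'
from h import *
np.set_printoptions(precision=4,suppress=True)
S=load('scene');D=load('side')
s=lambda u,v:(S,u/8+245-.45,v/8+150-.45)
d=lambda u,v:(D,u/7+290-.45,v/7+140-.45)
print('lens',tri([s(474.5,246.5),d(307,356.5)]))
print('tip',tri([s(316,383),d(521,360)]))
# z of tip with xy constrained
for ang in (-5,-6,-7):
    P=np.array([.577+.085*np.cos(np.radians(ang)),-.0205+.085*np.sin(np.radians(ang))])
    for z in(.160,.165,.17): print(ang,z,proj(S,[*P,z])-s(316,383)[1:],proj(D,[*P,z])-d(521,360)[1:])
# overlays: expected lens from TCP
L=[.486+.0893-.0010,-.0128-.0116,.1903-.0123+.007]
for c,o,k,n in((S,(245,150),8,'p5'),(D,(290,140),7,'p6')):
    im=cv2.imread(f'pics/{n}.png')
    def dr(P,col): cv2.polylines(im,[np.int32((cv2.convexHull(np.float32(P)).reshape(-1,2)-o+.5)*k)],True,col,1)
    dr(sil(c,L[0],L[1],L[2]-.007,L[2]+.007,.03),(0,0,255)); dr(sil(c,.577,-.0205,.012,.118,.028),(0,255,0))
    cv2.imwrite(f'pics/{n}o.png',im)
E
```

```text
lens (array([ 0.5752, -0.0242,  0.1852]), array([[-0.1144,  0.0623],
       [-0.1341, -0.0654]]))
tip (array([ 0.6632, -0.0267,  0.1688]), array([[-0.0886,  0.039 ],
       [-0.0976, -0.0389]]))
-5 0.16 [0.0984 1.9921] [-0.5669  2.9565]
-5 0.165 [0.0217 0.6674] [-0.5001  1.4216]
-5 0.17 [-0.0552 -0.6628] [-0.4329 -0.1202]
-6 0.16 [-0.2262  1.7836] [-0.4249  3.2319]
-6 0.165 [-0.3034  0.4593] [-0.3576  1.696 ]
-6 0.17 [-0.381  -0.8705] [-0.2901  0.1532]
-7 0.16 [-0.5439  1.5718] [-0.2916  3.5087]
-7 0.165 [-0.6217  0.2478] [-0.2239  1.9719]
-7 0.17 [-0.6999 -1.0816] [-0.156   0.4282]
```

View pics/p5o.png

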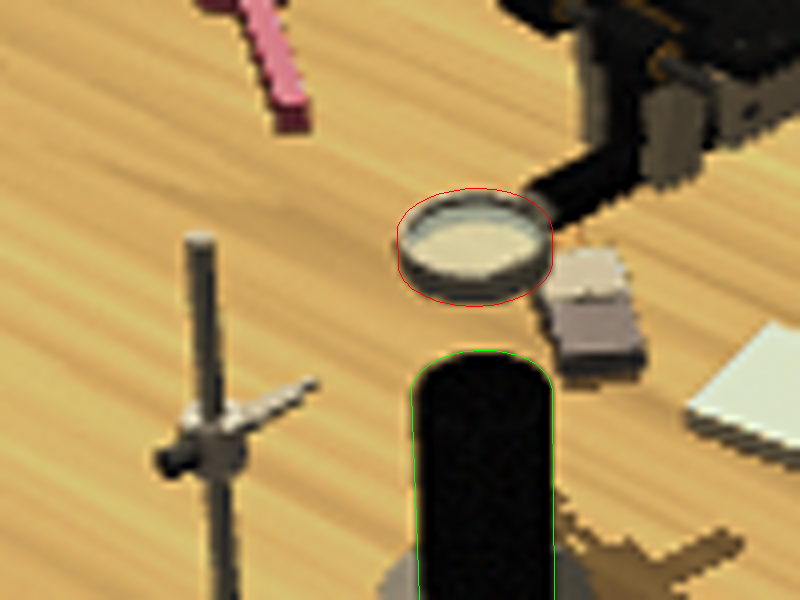

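View pics/p6o.png

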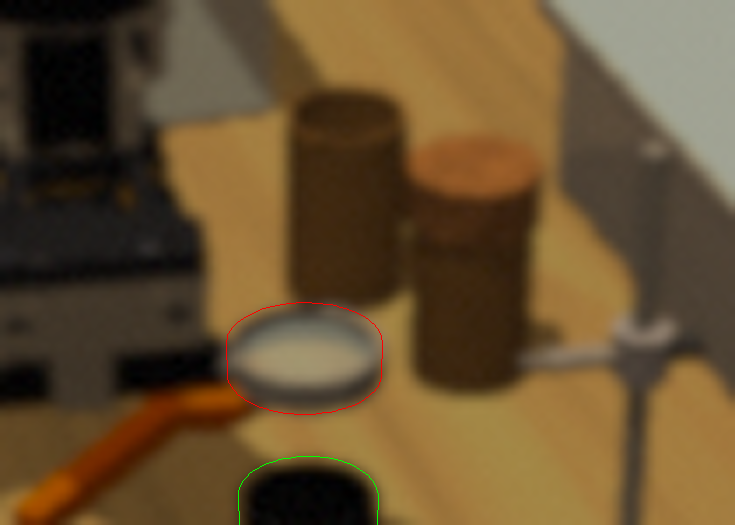

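```bash
python3 - <<'E'
from h import *
np.set_printoptions(precision=4,suppress=True)
S=load('scene');D=load('side')
def crop(im,x,y,w,h,k): return cv2.resize(im[y:y+h,x:x+w],None,fx=k,fy=k,interpolation=cv2.INTER_CUBIC)
ims=[]
for c,o,n,(w,h) in((S,(260,172),'a',(40,80)),(D,(355,155),'b',(40,90))):
    k=9 if n=='a' else 8
    im=crop(c['img'],*o,w,h,k)
    def P(X): return np.int32((proj(c,X)-o+.5)*k)
    th=np.radians(-6);e=np.array([np.cos(th),np.sin(th),0]);b=np.array([.577,-.0205,0])
    def cyl(z0,z1,col):
        q=b+e*.135; cv2.polylines(im,[np.int32((cv2.convexHull(np.float32(sil(c,q[0],q[1],z0,z1,.005))).reshape(-1,2)-o+.5)*k)],True,col,1)
    cyl(.012,.258,(0,0,255))
    for z,col in((.163,(255,0,0)),(.168,(0,255,0)),(.173,(0,255,255))):
        cv2.line(im,tuple(P(b+e*.085+[0,0,z])),tuple(P(b+e*.125+[0,0,z])),col,1)
    ims.append(im)
H=min(i.shape[0] for i in ims)
cv2.imwrite('pics/post.png',np.hstack([i[:H] for i in ims])[:600]);print(ims[0].shape,ims[1].shape)
E
```

```text
(720, 360, 3) (720, 320, 3)
```

View pics/post.png

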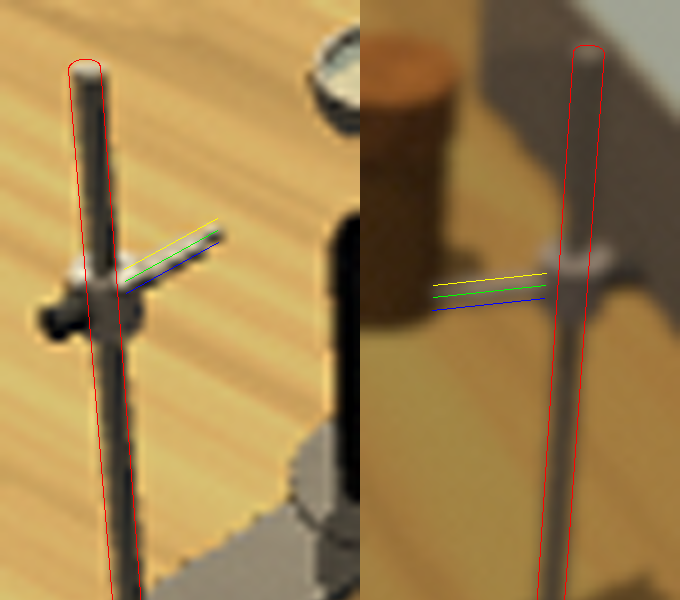

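Call:
drive_tool(series=[0.008,-0.004,-0.0015,-0.2,0.2,-0.1,0.005,0.008,0,0,0,0,0,0.005,0,0,0,0,0,0,0.005])

```text
t: 16.85
tool_pos: [0.4881, -0.0093, 0.1732]
tool_rot: [[0.001, -0.13, -0.991], [-0.0, -0.991, 0.13], [-1.0, 0.0, -0.001]]
force: [0.6, -0.2, -1.5]
finger_gap: 0.016
```

```bash
python3 - <<'E'
from h import *
go([.4878,-.0091,.1733],-97.4)
E
```

```text
t 16.85 pos [ 0.4881 -0.0093  0.1732] jaw 0.015962542038865768 f [ 0.604  -0.2134 -1.4992] q [ 0.3854  0.101  -0.4793  0.001  -0.9895  1.0544]
shift [-0.0001 -0.0001  0.0004]
rot [-0.0764 -0.0713 -0.0145]
```

Right on target. Next I let it hold and verify.

Call:
drive_tool(series=[0,0,0,0,0,0,0.005,0,0,0,0,0,0,0.005])

```text
t: 17.1
tool_pos: [0.4882, -0.0093, 0.1732]
tool_rot: [[0.001, -0.13, -0.992], [-0.001, -0.992, 0.13], [-1.0, 0.0, -0.001]]
force: [0.2, 0.1, -1.0]
finger_gap: 0.0156
```

```bash
python3 - <<'E'
from h import *
go([.4878,-.0091,.1733],-97.4)
S=cam('scene','s9.png');D=cam('side');cam('wrist','w12.png')
L=[.577,-.0205,.168]
for c,o,k,n,(w,h) in((S,(245,150),8,'q5',(100,75)),(D,(290,140),7,'q6',(105,85))):
    im=crop(c['img'],*o,w,h,k)
    def dr(P,col): cv2.polylines(im,[np.int32((cv2.convexHull(np.float32(P)).reshape(-1,2)-o+.5)*k)],True,col,1)
    dr(sil(c,L[0],L[1],L[2]-.007,L[2]+.007,.03),(0,0,255)); dr(sil(c,.577,-.0205,.012,.118,.028),(0,255,0))
    cv2.imwrite(f'pics/{n}.png',im)
E
```

```text
t 17.1 pos [ 0.4882 -0.0093  0.1732] jaw 0.015580445891028475 f [ 0.1958  0.0651 -1.0461] q [ 0.3854  0.1012 -0.4792  0.0012 -0.9896  1.0544]
shift [-0.0001 -0.0001  0.0004]
rot [-0.0661 -0.0669 -0.0257]
```

View pics/q5.png

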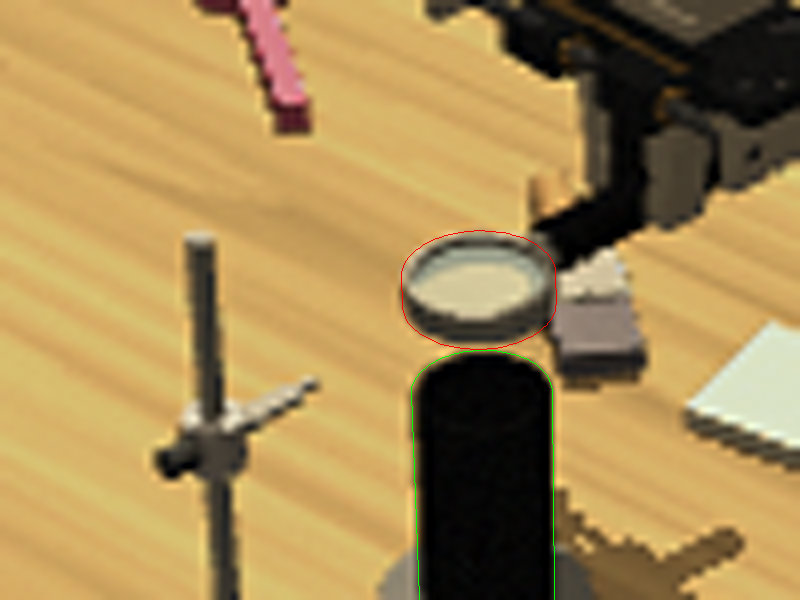

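View pics/q6.png

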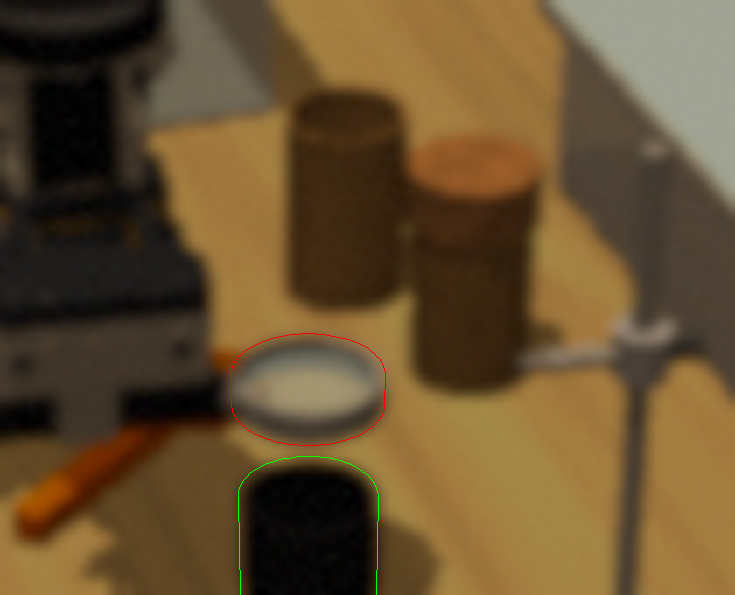

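View pics/w12.png

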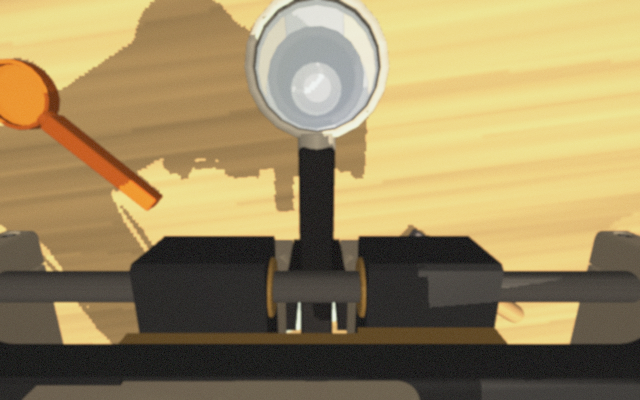

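View pics/s9.png

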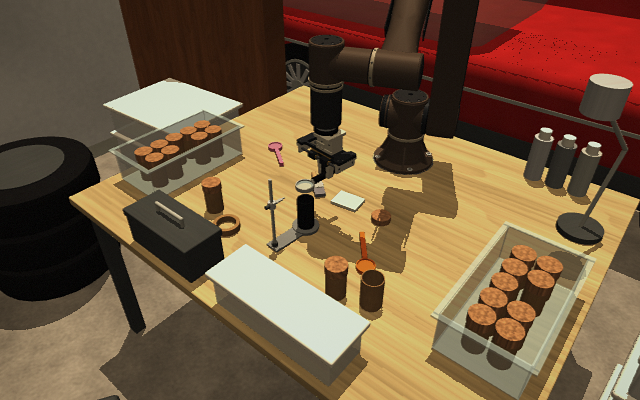

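```bash
python3 -c "
from h import *
print(bot.finish_job()); s=bot.state(); print(s['t'],s['tool_pos'],s['finger_gap'],abs(s['qvel']).max())"
```

```text
the job is handed in; nothing more can be done
None
the job is handed in; nothing more can be done
```

The record cylinder is standing on the stand's foot over the peg and released. The loupe is held level and still over its upper rim, at the pointer's height. I handed the job in at about 17.1 s; no verdict is reported.

- **Cylinder:** the camera pictures after release show it upright around the peg. On contact it met the foot at the expected height. I pressed slightly harder than needed while lowering it, with about 32 N of wrist force for a moment, then eased off before opening the gripper.
- **Loupe:** an outline drawn at the intended lens position, 168 mm up and on the cylinder's axis, matches both the scene and side pictures to about 1 to 2 mm. The measured tilt was under 0.1°. The lens clears the cylinder's top by about 43 mm, and the last two tool readings agreed to 0.1 mm.
- **Pointer:** the two cameras put its tip at 167 mm (scene) and 170 mm (side), so I set the lens at 168 mm. That leaves about ±2 mm of uncertainty in the lens height.
- **Disagreement:** in one wrist-camera picture the cylinder's rim looked about 6% smaller than its given size. The other cameras agreed with the given size, so I did not act on it.
- **Other things on the bench:** the pointer and the bystanders looked unmoved in the last scene picture.

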